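# Find the high jack of the levelling base

## Robot

A 6-joint arm with a two-finger parallel gripper is mounted at the origin on a cart in front of the work surface, level with it; the furniture and walls round the work are solid. World frame = base frame: x ahead of the robot, y to its left, z up, the work surface at z = 0. Lengths are in m, angles in rad, forces in N, time in s.
With the tool pointing down it reaches from about 0.35 to 0.85 m from the base axis. Payload 8.1 kg.
Tool frame: the origin (TCP) lies on the centre line of the jaws, within the pads' length; the fingertips stand 22 mm ahead of it and the grasp point (between the pads) lies 3 mm ahead of it; z points along the fingers, y is the line along which they close (so a half turn about z gives the same grasp; the last joint's range is limited). The gripper opens to 93 mm and grips with 3 to 60 N. Pads are 15 mm wide; open, the fingers measure 128 mm over their backs; the gripper's body (75 mm by 188 mm) begins 65 mm behind the grasp point.
Start: joints at [1.056, 0.13, 1.488, -0, 1.523, -0.085], TCP at [0.25, 0.545, 0.241] pointing down, gripper open.
Joint ranges: [-2.96, 2.96], [-0.89, 2.26], [0.02, 2.5], [-1.34, 4.48], [0, 2.73], [-2.66, 2.66]. Speed limits (rad/s): [2.39, 2.39, 2.79, 3.14, 3.14, 3.14].

## Interface

Orientations are given as a rotation vector (axis times angle).
In Python, from plant import robot, eyes, readout gives the robot as it stands (robot), with the cameras (eyes) and the readings (readout).
- The arm moves only by the tool drive_effector, called after "Call:" in YAML: its name, and indented under it one key for each argument. Schema: {"type":"object","properties":{"deltas":{"type":"array","items":{"type":"number"},"minItems":5,"maxItems":100},"squeeze":{"type":"number"},"only":{"type":"string"},"quiet":{"type":"boolean"},"lines":{"type":"string"}},"required":["deltas"],"additionalProperties":false}. deltas is one flat list of numbers that holds 1 to 20 rows one after another, with no inner brackets; each row has 5 numbers: the finger opening in m, then dx, dy, dz in shares of the most that a row can go, 1 being 50 mm, then a turn about the tool's z in fractions of the full range, 1 being 2 pi rad; each row shifts and turns the commanded pose from where the row before left it, along the tool's axes as they then stand; what a row does not reach is not made up. A row lasts 1/10 s, in which the tool goes at most 0.05 m and 0.15 rad, less where a joint would pass 70% of its speed; a pose out of reach is approached as far as the arm can. The fingers move at their own pace and stop on an object; squeeze is the grip in N (left out, the last holds). Time passes only in rows, so rows that do not move let the fingers close. The tool returns the time, the measured TCP pose, the force, the opening and the grip force at its end. only (a regular expression) keeps the lines of the reply that match it, lines (a string "A,B") keeps lines A to B, and quiet returns only ok. Shift and turn numbers lie between -1 and 1, and a call with a number outside is refused. Input that does not fit is refused with a message, and nothing moves.
- readout.read_state(): the state, without advancing time (a new reading comes with each control period).
- eyes.read_camera(name): name is "scene" or "top" or "wrist"; returns a dict with "image" (384x512x3 uint8, red, green, blue), "fx", "fy", "cx", "cy" (pixels), "dist" ([k1, k2, p1, p2, k3] as OpenCV has them; the pictures are not rectified), "R" (3x3) and "t" (3): a world point X has camera coordinates R X + t. Camera axes: x right, y down, z forward; pixel columns grow to the right and rows downward; lengths in m; the calibration is good to about 2 mm. A picture is of the moment at which its call begins. There is no depth.
- robot.close_job(): hands the job in; it is judged then, once.
The state is a dict: "t": time; "q": joint angles; "dq": joint speeds; "joint_torque": joint torques, N m; "tool_pos": TCP position; "orientation": TCP orientation; "force": force on the tool from outside, world axes, zero at the start; "wrist_torque": the same for the moment, N m; "opening": finger opening in m; "gripper_force": force on a finger pad.
Only numpy, scipy, OpenCV 4.12 (cv2) and the standard library are available. Lean on these libraries where they do the work, as an engineer would, in place of code of your own. Each camera call takes 0.05 s, during which the arm holds its last target. There are 200 camera calls.

## Task

Pick up the steel contact gauge and touch its foot down on the cap of each of the three levelling jacks of the grey base plate, one after the other from left to right as the robot sees them. Then leave the gauge standing upright, on the middle of the cap of the jack that is screwed up highest.

Things in the scene. Friction and masses are not known exactly. Their poses are not given: they have to be found in the camera images.
- gauge: contact gauge, plain steel, 92 mm tall, 0.1 to 0.2 kg, standing upright on the bench to the robot's right, near brass weights and a vial: flat round foot 32 mm across, 8 mm thick; stem 16 mm across; ribbed dark grip 24 mm across, from 53 to 85 mm above the foot's underside. Round about its upright z axis; origin at the centre of the foot's flat underside, the face that touches
- jack_p: one of three fixed steel levelling jack screws on the grey plate: flat round cap 44 mm across, 8 mm thick, on a 14 mm screw; it does not give way. Origin at the centre of the cap's top face: its z is that face's height above the bench (38 to 66 mm, differing by at least 8 mm from jack to jack). Which of the three places it stands in varies
- jack_q: one of three fixed steel levelling jack screws on the grey plate: flat round cap 44 mm across, 8 mm thick, on a 14 mm screw; it does not give way. Origin at the centre of the cap's top face: its z is that face's height above the bench (38 to 66 mm, differing by at least 8 mm from jack to jack). Which of the three places it stands in varies
- jack_r: one of three fixed steel levelling jack screws on the grey plate: flat round cap 44 mm across, 8 mm thick, on a 14 mm screw; it does not give way. Origin at the centre of the cap's top face: its z is that face's height above the bench (38 to 66 mm, differing by at least 8 mm from jack to jack). Which of the three places it stands in varies
- place_left (a point): the left place on the grey plate as seen from the robot (largest y): centre of the plate's boss, 24 mm above the bench, on the upright axis of the jack screw that stands there (in x and y it is the centre of that jack's cap). The places are 85 mm apart in a straight row
- place_middle (a point): the middle place on the grey plate as seen from the robot (between the other two): centre of the plate's boss, 24 mm above the bench, on the upright axis of the jack screw that stands there (in x and y it is the centre of that jack's cap). The places are 85 mm apart in a straight row
- place_right (a point): the right place on the grey plate as seen from the robot (smallest y): centre of the plate's boss, 24 mm above the bench, on the upright axis of the jack screw that stands there (in x and y it is the centre of that jack's cap). The places are 85 mm apart in a straight row

How it is judged:
On the way, in this order (a step that is already met when the one before it is completed fails the run):
1. the gauge's foot touches the cap of the left jack (horizontal distance between gauge and place_left below 0.017 m and angle between gauge's own z axis and vertical below 0.2 rad and (contact force between gauge and jack_p above 0.3 N or contact force between gauge and jack_q above 0.3 N or contact force between gauge and jack_r above 0.3 N)), for 0.05 s.
2. the gauge's foot touches the cap of the middle jack (horizontal distance between gauge and place_middle below 0.017 m and angle between gauge's own z axis and vertical below 0.2 rad and (contact force between gauge and jack_p above 0.3 N or contact force between gauge and jack_q above 0.3 N or contact force between gauge and jack_r above 0.3 N)), for 0.05 s.
3. the gauge's foot touches the cap of the right jack (horizontal distance between gauge and place_right below 0.017 m and angle between gauge's own z axis and vertical below 0.2 rad and (contact force between gauge and jack_p above 0.3 N or contact force between gauge and jack_q above 0.3 N or contact force between gauge and jack_r above 0.3 N)), for 0.05 s.
At the end, for the whole second after the job is handed in: the gauge has touched the left, the middle and the right jack cap in that order (each within 17 mm of the cap's centre, leaning less than 11 degrees) and now stands upright (within 7 degrees), at rest, with its foot flat on the cap of the highest jack, within 16 mm of the cap's centre (((horizontal distance between gauge and jack_p below 0.016 m and z of gauge in the frame of jack_p between -0.004 and 0.004 m and z of jack_p in the frame of jack_q above 0 m and z of jack_p in the frame of jack_r above 0 m) or (horizontal distance between gauge and jack_q below 0.016 m and z of gauge in the frame of jack_q between -0.004 and 0.004 m and z of jack_q in the frame of jack_p above 0 m and z of jack_q in the frame of jack_r above 0 m) or (horizontal distance between gauge and jack_r below 0.016 m and z of gauge in the frame of jack_r between -0.004 and 0.004 m and z of jack_r in the frame of jack_p above 0 m and z of jack_r in the frame of jack_q above 0 m)) and angle between gauge's own z axis and vertical below 0.12 rad and linear speed of gauge below 0.02 m/s).
It also fails if it takes over 45 s, if anything falls off the work surface, if the arm or the gripper's body presses on something with over 40 N, if the wrist force passes 120 N, or if a joint passes its speed limit or range.

## Working session

There is one attempt and no reset: what is moved stays moved. The work goes in short steps, Python scripts to look and compute and a tool call to move; the robot and the scene stay as the last step left them, time stands still between calls to the robot, and variables do not carry over. Pictures are saved under pics/ and viewed, at most 10 in all, crops included, and the job is handed in when it is done.

```bash
ls; mkdir -p pics
```

Run:
```python
from plant import robot, eyes, readout
import cv2,numpy as np,pickle
d={}
for n in("scene","top"):
    c=eyes.read_camera(n);d[n]=c
    cv2.imwrite(f"pics/{n}0.png",c["image"][:,:,::-1])
    print(n,c["fx"],c["cx"],c["cy"],c["dist"],np.round(c["R"],3).tolist(),c["t"])
pickle.dump(d,open("c0.pkl","wb"))
s=readout.read_state();print(s["t"],s["tool_pos"],s["orientation"],s["opening"])
```

```text
pics
plant.py
scene 483.33878501513954 259.9470045304967 200.82024325774427 [-0.05086536  0.          0.          0.          0.        ] [[0.63, -0.776, 0.017], [-0.584, -0.488, -0.649], [0.512, 0.399, -0.761]] [-0.34714757  0.31754487  1.14569613]
top 359.1936546865759 256.57668233469565 191.86026207364208 [-0.02206655  0.          0.          0.          0.        ] [[0.025, -1.0, 0.015], [-0.996, -0.027, -0.081], [0.081, -0.013, -0.997]] [-0.08023303  0.52727052  0.88053977]
0.1 [0.24976455 0.54503481 0.23969602] [-6.69891464e-01 -3.06883241e+00  2.46898172e-03] 0.0929679163998735
```

View pics/scene0.png

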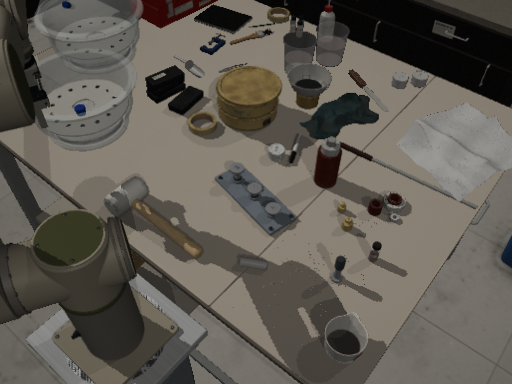

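View pics/top0.png

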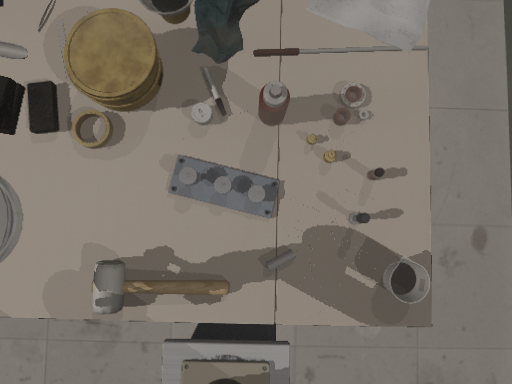

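The plate's caps are near (188,176), (223,185) and (257,193) in the top view. Two dark-topped objects stand to the right, near (362,218) and (379,173). I need crops to tell the gauge from the vial.

Run:
```python
import cv2,numpy as np,pickle
d=pickle.load(open("c0.pkl","rb"))
def crop(n,u,v,w,h,s):
    return cv2.resize(d[n]["image"][v:v+h,u:u+w,::-1],(w*s,h*s),interpolation=cv2.INTER_CUBIC)
a=np.hstack([crop("scene",210,155,90,80,4),crop("top",165,145,110,80,4)[:, :440]])
b=np.hstack([crop("scene",315,225,90,70,4),crop("top",325,155,110,70,4)])
o=np.vstack([a,b]);print(o.shape)
o=np.clip(o.astype(float)*1.6,0,255).astype(np.uint8)
cv2.imwrite("pics/crop1.png",o)
```

```text
(600, 800, 3)
```

View pics/crop1.png

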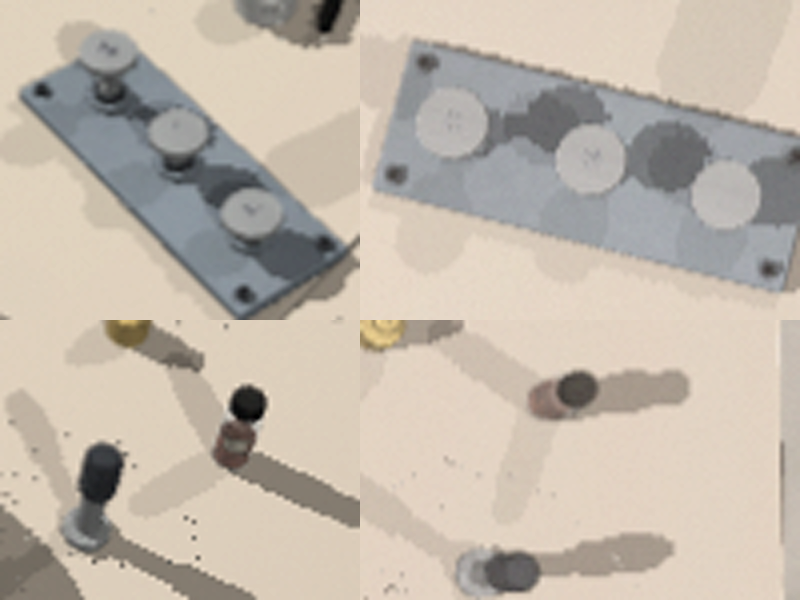

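Bottom-left is the gauge: scene foot at about (336,276), top-view foot at about (354,218). The other is the vial with the black cap. All three caps are visible in both views, so I can triangulate.

Create h.py:
```python
import cv2,numpy as np
def ray(c,p):
    K=np.array([[c["fx"],0,c["cx"]],[0,c["fy"],c["cy"]],[0,0,1]])
    u=cv2.undistortPoints(np.array([[p]],float),K,np.array(c["dist"]))[0,0]
    R=np.array(c["R"]);d=R.T@[u[0],u[1],1];return -R.T@np.array(c["t"]),d/np.linalg.norm(d)
def plane(c,p,z):
    o,d=ray(c,p);return o+d*(z-o[2])/d[2]
def tri(c1,p1,c2,p2):
    A=0;b=0;L=[ray(c1,p1),ray(c2,p2)]
    for o,d in L:
        P=np.eye(3)-np.outer(d,d);A=A+P;b=b+P@o
    X=np.linalg.solve(A,b)
    return X,[round(1e3*np.linalg.norm((np.eye(3)-np.outer(d,d))@(X-o)),1) for o,d in L]
def blobs(m,roi,amin):
    u,v,w,h=roi;mm=np.zeros(m.shape,np.uint8);mm[v:v+h,u:u+w]=m[v:v+h,u:u+w]
    n,l,s,c=cv2.connectedComponentsWithStats(mm,connectivity=4)
    return [(c[i].round(1).tolist(),s[i].tolist()) for i in range(1,n) if s[i,4]>=amin]
```

Run:
```python
import pickle;from h import *
d=pickle.load(open("c0.pkl","rb"))
for n,pts in (("scene",[(237,169),(255,188),(273,208),(229,180),(260,175),(336,276),(340,264)]),("top",[(188,176),(222,185),(256,193),(205,190),(215,160),(348,218),(365,218)])):
    im=d[n]["image"];print(n,[im[v,u].tolist() for u,v in pts])
for n,r1,r2 in (("scene",(215,158,82,75),(325,250,30,40)),("top",(172,160,100,50),(338,205,38,25))):
    im=d[n]["image"].astype(int);r,b=im[...,0],im[...,2]
    cap=((r-b>-6)&(r-b<16)&(im[...,1]>95)).astype(np.uint8)
    grip=(im[...,1]<75).astype(np.uint8)
    foot=((r-b<12)&(im[...,1]>75)).astype(np.uint8)
    print("cap",blobs(cap,r1,40));print("grip",blobs(grip,r2,20));print("foot",blobs(foot,r2,20))
```

```text
scene [[95, 96, 96], [101, 101, 101], [89, 89, 90], [80, 86, 90], [141, 132, 120], [49, 49, 48], [19, 20, 22]]
top [[114, 111, 109], [115, 113, 113], [117, 114, 113], [104, 106, 109], [143, 133, 123], [116, 108, 101], [66, 64, 64]]
cap [([236.0, 166.6], [228, 162, 17, 10, 108]), ([254.1, 187.4], [248, 183, 13, 10, 103]), ([272.7, 207.6], [266, 203, 15, 11, 110])]
grip [([338.9, 268.3], [332, 256, 14, 28, 211])]
foot [([333.1, 276.7], [330, 271, 9, 11, 39])]
cap [([203.4, 183.7], [172, 160, 69, 50, 1501]), ([256.1, 192.0], [244, 174, 28, 36, 470]), ([266.9, 205.0], [263, 201, 9, 9, 60])]
grip [([362.5, 217.6], [356, 213, 14, 10, 113])]
foot [([353.2, 217.9], [349, 212, 11, 13, 90])]
```

Run:
```python
import pickle;from h import *
d=pickle.load(open("c0.pkl","rb"))
P={}
for n,seeds,sz in (("scene",[(237,168),(255,187),(273,207)],13),("top",[(188,176),(222,185),(256,193)],14)):
    im=cv2.medianBlur(d[n]["image"],3).astype(int);rb=im[...,0]-im[...,2];P[n]=[]
    for u,v in seeds:
        s=np.median(d[n]["image"][v-2:v+3,u-2:u+3].reshape(-1,3),0)
        m=((abs(im[...,1]-s[1])<14)&(abs(rb-(s[0]-s[2]))<5)).astype(np.uint8)
        for c,st in blobs(m,(u-sz,v-sz,2*sz,2*sz),60):
            print(n,c,st,s); P[n].append(c) 
    P[n]=[min(P[n],key=lambda c:np.hypot(c[0]-u,c[1]-v)) for u,v in seeds]
X=[]
for a,b in zip(P["scene"],P["top"]):
    x,e=tri(d["scene"],a,d["top"],b);X.append(x);print("cap",x.round(4),e)
print([np.linalg.norm((X[i+1]-X[i])[:2]) for i in(0,1)])
# gauge: grip mid, foot
print("grip",tri(d["scene"],(340.2,263.5),d["top"],(362.5,217.6)))
print("foot",plane(d["scene"],(336.2,276),.004),plane(d["top"],(354.2,218),.008))
```

```text
scene [236.4, 167.7] [228, 163, 17, 10, 110] [93. 94. 95.]
scene [254.0, 187.4] [247, 182, 15, 11, 121] [101. 101. 101.]
scene [272.4, 207.6] [265, 202, 15, 12, 135] [99. 99. 99.]
top [187.3, 175.0] [179, 167, 18, 17, 245] [114. 112. 111.]
top [222.1, 184.5] [214, 176, 17, 19, 247] [114. 112. 112.]
top [256.0, 193.3] [248, 185, 17, 17, 234] [117. 115. 114.]
cap [0.5632 0.1019 0.0571] [np.float64(0.8), np.float64(0.8)]
cap [0.5435 0.018  0.0465] [np.float64(0.8), np.float64(0.8)]
cap [ 0.5246 -0.0652  0.0368] [np.float64(0.4), np.float64(0.4)]
[np.float64(0.0862280150502887), np.float64(0.08533476732020649)]
grip (array([ 0.47115494, -0.32163953,  0.06469031]), [np.float64(0.8), np.float64(0.8)])
foot [ 0.47145625 -0.32035181  0.004     ] [ 0.47007921 -0.31729252  0.008     ]
```

The rows are not in the units I measure in: shifts go in shares of 50 mm and turns go in shares of 2 pi rad. I convert before sending: -0.0347 m is -0.694, -0.028 m is -0.56.

Call:
drive_effector:
  deltas: [0.06,-0.56,-0.694,0,0,0.06,-0.56,-0.694,0,0,0.06,-0.56,-0.694,0,0,0.06,-0.56,-0.694,0,0,0.06,-0.56,-0.694,0,0,0.06,-0.56,-0.694,0,0,0.06,-0.56,-0.694,0,0,0.06,-0.56,-0.694,0,0,0.06,-0.56,-0.694,0,0,0.06,-0.56,-0.694,0,0,0.06,-0.56,-0.694,0,0,0.06,-0.56,-0.694,0,0,0.06,-0.56,-0.694,0,0,0.06,-0.56,-0.694,0,0,0.06,-0.56,-0.694,0,0,0.06,-0.56,-0.694,0,0,0.06,-0.56,-0.694,0,0,0.06,-0.56,-0.694,0,0,0.06,-0.56,-0.694,0,0,0.06,-0.56,-0.694,0,0]
  squeeze: 20

```text
t: 2.1
tool_pos: [0.4698, -0.3206, 0.24]
orientation: [-0.67, -3.069, -0.001]
force: [-0.0, -0.3, 0.9]
opening: 0.0601
gripper_force: 0.0
```

Run:
```python
from plant import robot, eyes, readout
import cv2,numpy as np,pickle
from h import *
c=eyes.read_camera("wrist");cv2.imwrite("pics/w1.png",c["image"][:,:,::-1]);pickle.dump(c,open("w1.pkl","wb"))
print(readout.read_state()["q"].round(2),-c["R"].T@c["t"])
K=np.array([[c["fx"],0,c["cx"]],[0,c["fy"],c["cy"]],[0,0,1]])
print(cv2.projectPoints(np.array([[.4705,-.3195,.008],[.4705,-.3195,.085]]),cv2.Rodrigues(c["R"])[0],c["t"],K,np.array(c["dist"]))[0])
```

```text
[-0.69  0.06  1.57 -0.    1.51 -1.83] [ 0.40954849 -0.29247917  0.38464581]
[[[255.78143599 166.60858291]]

 [[255.96340627 180.64004494]]]
```

View pics/w1.png

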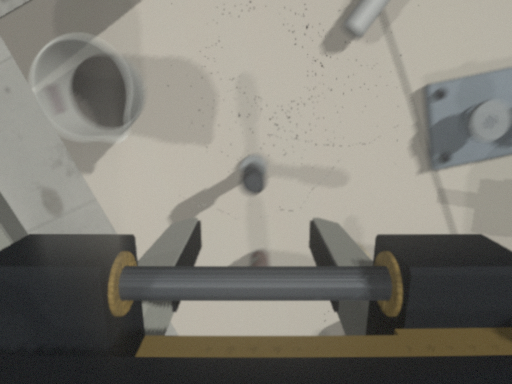

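The wrist view shows the gauge at (254,167) foot and (254,180) top, within about 2 px of the prediction and centred between the fingers. The vial (260,260) is clear behind. I'll descend and grip.

To row units: 0.03 m is 0.6, 0.018 m is 0.36.

Call:
drive_effector:
  deltas: [0.06,0,0,0.6,0,0.06,0,0,0.6,0,0.06,0,0,0.6,0,0.06,0,0,0.6,0,0.06,0,0,0.6,0,0.06,0,0,0.36,0,0.06,0,0,0,0,0.0,0,0,0,0,0.0,0,0,0,0,0.0,0,0,0,0,0.0,0,0,0,0,0.0,0,0,0,0,0.0,0,0,0,0]
  squeeze: 20

```text
t: 3.45
tool_pos: [0.4703, -0.3191, 0.0733]
orientation: [0.67, 3.068, -0.001]
force: [-0.8, -0.2, 3.3]
opening: 0.0235
gripper_force: 20.0
```

To row units: 0.0301 m is 0.602, -0.03 m is -0.6.

Call:
drive_effector:
  deltas: [0,0,0,-0.6,0,0,0,0,-0.6,0,0,0,0,-0.6,0,0,0,0,-0.6,0,0,0.13,0.602,0,0,0,0.13,0.602,0,0,0,0.13,0.602,0,0,0,0.13,0.602,0,0,0,0.13,0.602,0,0,0,0.13,0.602,0,0,0,0.13,0.602,0,0,0,0.13,0.602,0,0,0,0.13,0.602,0,0,0,0.13,0.602,0,0,0,0.13,0.602,0,0,0,0.13,0.602,0,0,0,0.13,0.602,0,0,0,0.13,0.602,0,0,0,0,0,0,0,0,0,0,0,0]

```text
t: 5.45
tool_pos: [0.5623, 0.1026, 0.1921]
orientation: [-0.667, -3.069, 0.001]
force: [-0.4, 0.7, -1.8]
opening: 0.0234
gripper_force: 20.0
```

Run:
```python
from plant import robot, eyes, readout
import cv2,numpy as np,pickle
d={n:eyes.read_camera(n) for n in("scene","wrist","top")};pickle.dump(d,open("c2.pkl","wb"))
s=d["scene"]["image"][110:230,190:310,::-1]
o=np.hstack([cv2.resize(s,(384,384),interpolation=cv2.INTER_CUBIC),cv2.resize(d["wrist"]["image"][60:240,166:346,::-1],(384,384),interpolation=cv2.INTER_CUBIC)])
cv2.imwrite("pics/h2.png",np.clip(o*1.5,0,255).astype(np.uint8))
```

```text
(no output)
```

View pics/h2.png

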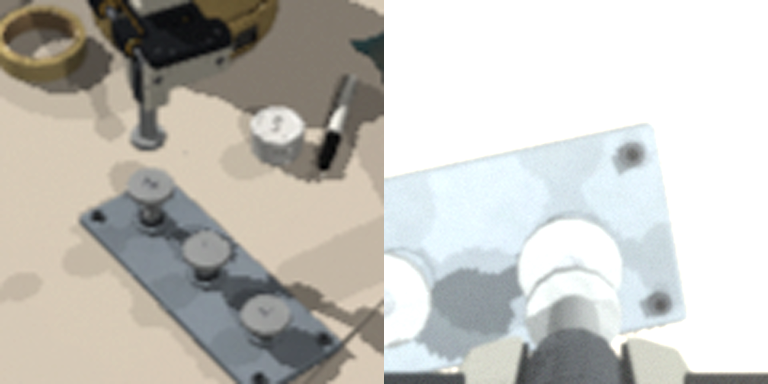

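The gauge hangs upright, with its foot in line with the left cap sideways (cap at u≈254 in the wrist image). Next I'll check the fore-aft alignment numerically.

Run:
```python
import pickle;from h import *
d=pickle.load(open("c2.pkl","rb"));c=d["wrist"]
f=lambda x,y:(166+(x-384)*180/384,60+y*180/384)
# cap far edge, left & right edges ; foot far edge, left,right
for n,z,pts in(("cap",.057,[(571,215),(520,262),(622,262)]),("foot",.1265,[(571,266),(526,312),(618,312)])):
    P=[plane(c,f(*p),z) for p in pts];tx=np.array([-.909,.416,0]);r=.022 if n=="cap" else .016
    print(n,P[0]-r*tx,(P[1]+P[2])/2,np.linalg.norm(P[1]-P[2]))
```

```text
cap [0.56178781 0.1010856  0.057     ] [0.55989287 0.10191404 0.057     ] 0.042871255764600553
foot [0.56127374 0.10172303 0.1265    ] [0.56067839 0.10232007 0.1265    ] 0.02960158816907844
```

To row units: 0.02 m is 0.4, 0.012 m is 0.24.

Call:
drive_effector:
  deltas: [0,0,0,0.4,0,0,0,0,0.4,0,0,0,0,0.24,0,0,0,0,0.04,0,0,0,0,0.04,0,0,0,0,0.02,0,0,0,0,0,0]

```text
t: 6.3
tool_pos: [0.5635, 0.102, 0.1372]
orientation: [0.67, 3.067, 0.0]
force: [-1.7, -2.7, 4.1]
opening: 0.0234
gripper_force: 20.0
```

Call:
drive_effector:
  deltas: [0,0,0,0.02,0,0,0,0,0.02,0]

```text
t: 6.5
tool_pos: [0.5643, 0.1019, 0.137]
orientation: [0.669, 3.066, 0.001]
force: [-6.8, -2.7, 20.4]
opening: 0.0238
gripper_force: 20.0
```

Contact on the left cap (20 N). Now the middle one.

To row units: -0.021 m is -0.42, -0.0043 m is -0.086.

Call:
drive_effector:
  deltas: [0,0,0,-0.24,0,0,0,0,-0.26,0,0,-0.086,-0.42,0,0,0,-0.086,-0.42,0,0,0,-0.086,-0.42,0,0,0,-0.086,-0.42,0,0,0,0,0,0,0,0,0,0,0.3,0,0,0,0,0.26,0,0,0,0,0.04,0,0,0,0,0.02,0,0,0,0,0,0]

```text
t: 7.7
tool_pos: [0.5433, 0.0192, 0.1273]
orientation: [-0.669, -3.069, -0.0]
force: [-0.2, -0.4, -1.4]
opening: 0.0236
gripper_force: 20.0
```

Call:
drive_effector:
  deltas: [0,0,0,0.02,0,0,0,0,0.02,0,0,0,0,0,0]

```text
t: 8.0
tool_pos: [0.5435, 0.0187, 0.1258]
orientation: [0.67, 3.069, 0.0]
force: [0.5, 0.6, -2.4]
opening: 0.0238
gripper_force: 20.0
```

To row units: 0.001 m is 0.02.

Call:
drive_effector:
  deltas: [0,0,0,0.02,0,0,0,0,0.02,0,0,0,0,0,0]

```text
t: 8.3
tool_pos: [0.5433, 0.0187, 0.1235]
orientation: [-0.67, -3.069, 0.0]
force: [0.1, 0.2, -1.9]
opening: 0.0235
gripper_force: 20.0
```

Call:
drive_effector:
  deltas: [0,0,0,0.02,0,0,0,0,0.02,0,0,0,0,0,0]

```text
t: 8.6
tool_pos: [0.544, 0.0185, 0.1232]
orientation: [0.67, 3.068, -0.0]
force: [-4.5, -1.1, 8.9]
opening: 0.0237
gripper_force: 20.0
```

Run:
```python
from plant import robot, eyes, readout
import cv2,numpy as np,pickle
d={n:eyes.read_camera(n) for n in("scene","wrist","top")};pickle.dump(d,open("c3.pkl","wb"))
o=np.hstack([cv2.resize(d["scene"]["image"][110:230,190:310,::-1],(384,384),interpolation=cv2.INTER_CUBIC),cv2.resize(d["wrist"]["image"][60:240,166:346,::-1],(384,384),interpolation=cv2.INTER_CUBIC)])
cv2.imwrite("pics/h3.png",np.clip(o*1.5,0,255).astype(np.uint8))
```

```text
(no output)
```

View pics/h3.png

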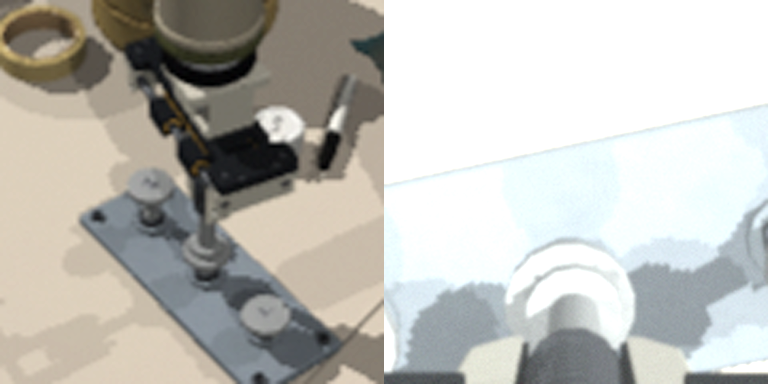

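The foot sits centred on the middle cap (about (571,300) in the wrist crop) with 9 N of contact. Now the right one.

To row units: -0.021 m is -0.42, 0.012 m is 0.24.

Call:
drive_effector:
  deltas: [0,0,0,-0.2,0,0,0,0,-0.2,0,0,-0.086,-0.42,0,0,0,-0.086,-0.42,0,0,0,-0.086,-0.42,0,0,0,-0.086,-0.42,0,0,0,0,0,0,0,0,0,0,0.24,0,0,0,0,0.22,0,0,0,0,0.02,0,0,0,0,0.02,0,0,0,0,0,0]

```text
t: 9.95
tool_pos: [0.524, -0.0644, 0.1164]
orientation: [-0.669, -3.069, -0.0]
force: [0.8, -0.5, -1.2]
opening: 0.0236
gripper_force: 20.0
```

Call:
drive_effector:
  deltas: [0,0,0,0.02,0,0,0,0,0.02,0,0,0,0,0,0]

```text
t: 10.25
tool_pos: [0.5241, -0.0649, 0.1147]
orientation: [0.67, 3.069, -0.0]
force: [0.8, 1.2, -1.7]
opening: 0.0235
gripper_force: 20.0
```

To row units: 0.001 m is 0.02.

Call:
drive_effector:
  deltas: [0,0,0,0.02,0,0,0,0,0.02,0,0,0,0,0,0]

```text
t: 10.55
tool_pos: [0.5243, -0.065, 0.1132]
orientation: [0.67, 3.069, -0.0]
force: [-1.4, 0.4, 3.4]
opening: 0.0236
gripper_force: 20.0
```

Call:
drive_effector:
  deltas: [0,0,0,0.02,0,0,0,0,0,0]

```text
t: 10.75
tool_pos: [0.5246, -0.0651, 0.1131]
orientation: [0.67, 3.068, -0.0]
force: [-5.1, 0.0, 10.5]
opening: 0.0239
gripper_force: 20.0
```

Right cap touched (10 N). Back to the left jack, the highest.

To row units: 0.021 m is 0.42, 0.0043 m is 0.086.

Call:
drive_effector:
  deltas: [0,0,0,-0.3,0,0,0,0,-0.3,0,0,0,0,-0.3,0,0,0.086,0.42,0,0,0,0.086,0.42,0,0,0,0.086,0.42,0,0,0,0.086,0.42,0,0,0,0.086,0.42,0,0,0,0.086,0.42,0,0,0,0.086,0.42,0,0,0,0.086,0.42,0,0,0,0,0,0,0,0,0,0,0.18,0,0,0,0,0.16,0,0,0,0,0.02,0,0,0,0,0,0]

```text
t: 12.35
tool_pos: [0.5622, 0.1015, 0.138]
orientation: [-0.671, -3.068, 0.001]
force: [0.0, 1.1, -1.4]
opening: 0.0237
gripper_force: 20.0
```

Call:
drive_effector:
  deltas: [0,0,0,0.02,0,0,0,0,0.02,0,0,0,0,0,0]

```text
t: 12.65
tool_pos: [0.5631, 0.102, 0.1371]
orientation: [0.67, 3.069, 0.0]
force: [-1.1, -1.4, 1.3]
opening: 0.0235
gripper_force: 20.0
```

Run:
```python
from plant import robot, eyes, readout
import cv2,numpy as np
c={n:eyes.read_camera(n) for n in("scene","wrist")}
o=np.hstack([cv2.resize(c["scene"]["image"][110:230,190:310,::-1],(384,384),interpolation=cv2.INTER_CUBIC),cv2.resize(c["wrist"]["image"][60:240,166:346,::-1],(384,384),interpolation=cv2.INTER_CUBIC)])
cv2.imwrite("pics/h4.png",np.clip(o*1.5,0,255).astype(np.uint8))
```

```text
(no output)
```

View pics/h4.png

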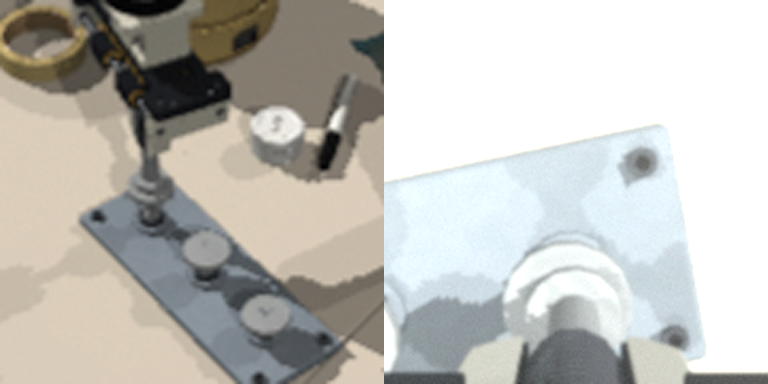

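The foot stands on the left cap with light contact, about 2 mm off centre and upright. I'll release and retreat.

To row units: -0.03 m is -0.6, -0.01 m is -0.2.

Call:
drive_effector:
  deltas: [0.03,0,0,0,0,0.04,0,0,0,0,0.06,0,0,0,0,0.06,0,0,0,0,0.06,0,0,0,0,0.06,0,0,-0.2,0,0.06,0,0,-0.6,0,0.06,0,0,-0.6,0,0.06,0,0,-0.6,0,0.06,0,0,-0.6,0,0.06,0,0,0,0,0.06,0,0,0,0]

```text
t: 13.95
tool_pos: [0.5633, 0.1023, 0.2681]
orientation: [0.669, 3.067, 0.001]
force: [0.3, -0.4, -0.7]
opening: 0.06
gripper_force: 0.0
```

Run:
```python
from plant import robot, eyes, readout
import cv2,numpy as np
c={n:eyes.read_camera(n) for n in("scene","wrist")}
o=np.hstack([cv2.resize(c["scene"]["image"][110:230,190:310,::-1],(384,384),interpolation=cv2.INTER_CUBIC),cv2.resize(c["wrist"]["image"][60:240,166:346,::-1],(384,384),interpolation=cv2.INTER_CUBIC)])
cv2.imwrite("pics/h5.png",np.clip(o*1.3,0,255).astype(np.uint8))
```

```text
(no output)
```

View pics/h5.png

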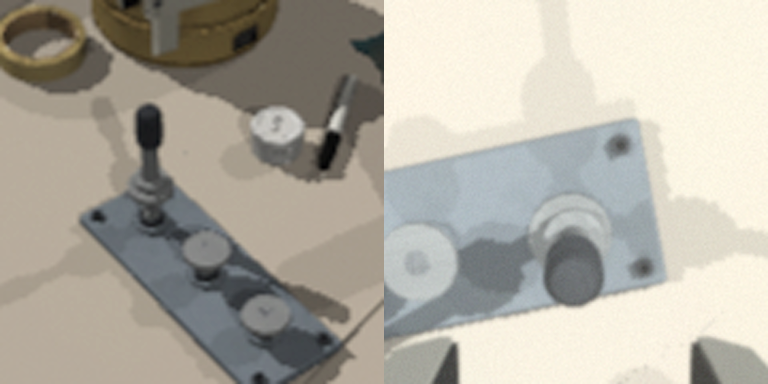

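The gauge stands free and upright on the left cap, near (150,190) in the scene crop, with its foot within the cap's rim. Handing in.

```bash
python3 -c "
from plant import robot, eyes, readout
print(robot.close_job())"
```

```text
the job is handed in; nothing more can be done
None
```

The gauge touched the left, middle and right caps in that order, now stands upright on the left jack (the highest, cap at about 64 mm), and the job is handed in; no verdict came back.

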